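# Run the seam pick along a mould joint

## Task

Lift the red cover plate off the mould's two pins and lay it down gently, flat and squarely inside the green mat. Then take the yellow-handled pick from its rack and, gripping it, draw its tip slowly (under 5 cm a second) and lightly along the whole rusty joint channel, tip down in the channel all the way, from the yellow-marked end round both corners to the other end. Hang the pick back upright by its collar in the rack's fork, let go, and leave everything else undisturbed.

Things in the scene. Friction and masses are not known exactly. Their poses are not given: they have to be found in the camera images.
- mould: fixed mould 180 (x) x 96 (y) x 45 high, half bare steel (-y), half blue; origin at centre of underside; any yaw. Brass wing bolts stick 10 out of both short ends. Pins 8 thick, 18 high on top at (60,-36), (-60,36). Rust-floored joint channel in its top, 14 wide, 12 deep (floor 33 over table), 3 legs: see seam0. Yellow paint at the -x end, on the top (under the cover) and end face, marks the start
- seam0 (a point): start of the joint channel, at its yellow-marked end: mould x, y = (-66,-20) mm, 3 mm above the channel floor. The centre line runs straight from here along mould x to seam3 (0,-20), along y to seam5 (0,20), along x to seam8 (66,20); the channel is closed 7 mm past both ends
- seam1 (a point): point on the mould's joint channel centre line, 3 mm above the channel floor, first leg; seam0 to seam8 in order are 20 to 22 mm apart
- seam2 (a point): point on the mould's joint channel centre line, 3 mm above the channel floor, first leg; seam0 to seam8 in order are 20 to 22 mm apart
- seam3 (a point): point on the mould's joint channel centre line, 3 mm above the channel floor, first corner; seam0 to seam8 in order are 20 to 22 mm apart
- seam4 (a point): point on the mould's joint channel centre line, 3 mm above the channel floor, the crossing leg; seam0 to seam8 in order are 20 to 22 mm apart
- seam5 (a point): point on the mould's joint channel centre line, 3 mm above the channel floor, second corner; seam0 to seam8 in order are 20 to 22 mm apart
- seam6 (a point): point on the mould's joint channel centre line, 3 mm above the channel floor, last leg; seam0 to seam8 in order are 20 to 22 mm apart
- seam7 (a point): point on the mould's joint channel centre line, 3 mm above the channel floor, last leg; seam0 to seam8 in order are 20 to 22 mm apart
- seam8 (a point): point on the mould's joint channel centre line, 3 mm above the channel floor, the far end; seam0 to seam8 in order are 20 to 22 mm apart
- cover: loose red plate 176 (x) x 92 (y) x 6 thick, 0.15 to 0.3 kg, lying on the mould's top (hiding the channel), two 11 mm holes over the pins; lift it straight up over 18 mm to clear them. Origin at centre of underside, axes as the mould's at the start. Black bar handle on its middle: 70 long (x), 14 wide (y), 14 high, centre 34 above the origin, 21 gap under it
- mat: fixed green mat 240 (x) x 150 (y) x 4 thick, on the left or the right of the mould. Origin at the centre of its underside. The cover goes here, its length along the mat's length (either way round)
- rack: fixed grey rack, on the other side from the mat: base 100 x 75 x 8, rear post at +x, and on it a level fork, top 85 above the table (nothing higher): two prongs along x, 42 wide over both, with a 14 wide slot between, open at its -x end (x from -25 to 22). Origin at the centre of the underside, below the pick's axis to within 3 mm at the start
- pick_home (a point): where the pick's tip belongs when it hangs in the fork: 15 mm above the rack's origin, axes as the rack's
- pick: loose pick, 0.09 kg, upright, hanging by its collar in the rack's fork. Origin at its TIP (the low end), z up along it. Steel shank 7 in diameter from the tip (tapered to 4 over the last 12) to 70 mm; steel collar 28 in diameter from 70 to 74 mm, whose underside rests on the fork; round yellow handle 18 in diameter from 74 to 132 mm
- vicat: fixed needle stand beyond the mould: round foot 84 in diameter, slender post, arm and plunger, 250 high in all. Origin at the centre of the foot's underside
- jar: loose jar 48 in diameter, 120 high, standing 67 to 83 mm from the rack's origin on its +y side, so that open fingers hit it if they close along the line to it. Leave alone. Origin at the centre of the underside
- weight: loose brass cylinder 28 in diameter, 40 high, standing close beside the mould's blue long side. Leave alone. Origin at the underside
- wash_bottle: loose white bottle 64 in diameter, 170 high, beyond the mould. Leave alone. Origin at the underside
- ring_mould: loose dark steel ring 68 in diameter, 40 high, between the robot and the mould. Leave alone. Origin at the underside
- beaker: loose open steel beaker 60 in diameter, 70 high, between the robot and the mould. Leave alone. Origin at the underside
- trowel: loose spatula 190 long, lying beyond the mould. Leave alone. Origin at its underside, x along it
- cone: loose brass cone 70 in diameter, 70 high, far left. Leave alone. Origin at the underside

How it is judged:
By the outcome, as a careful person would: the job done as asked, in the order asked, and still so for the second after the job is handed in, with the robot touching nothing.
It also fails if it takes over 72 s, if anything falls off the work surface, if the arm or the gripper's body presses on something with over 40 N, if the wrist force passes 120 N, or if a joint passes its speed limit or range.

## Robot

A 6-joint arm with a two-finger parallel gripper is mounted at the origin on the work surface. World frame = base frame: x ahead of the robot, y to its left, z up, the work surface at z = 0. Lengths are in m, angles in rad, forces in N, time in s.
With the tool pointing down it reaches from about 0.3 to 1 m from the base axis. Payload 5.1 kg.
Tool frame: the origin (TCP) lies midway between the tips of the shut fingers; the grasp point (between the pads) lies 19 mm behind it; z points along the fingers, y is the direction in which the jaws open and shut (so a half turn about z gives the same grasp; the last joint's range is limited). The gripper opens to 95 mm and grips with 3 to 60 N. Pads are 20 mm wide; open, the fingers measure 119 mm over their backs; the gripper's body (75 mm by 180 mm) begins 59 mm behind the grasp point.
Start: joints at [1.246, 0.124, 1.65, -0, 1.367, -0.083], TCP at [0.156, 0.631, 0.215] pointing down, gripper open.
Joint ranges: [-2.61, 2.61], [-1.02, 2.33], [0.03, 2.71], [-1.35, 4.49], [0.32, 2.68], [-2.91, 2.91]. Speed limits (rad/s): [2.57, 2.57, 3.14, 3.14, 3.14, 3.14].

## Interface

Orientations are given as a 3x3 rotation matrix whose columns are the frame's x, y, z axes.
In Python, from rig import env, kin, read_camera, spotter gives the robot as it stands. Calls block until the motion is done:
- env.movep(position, orientation): joint-space move of the TCP to a pose.
- env.movel(position, frame=None, speed=0.15, force_limit=None): straight line of the TCP; frame=None keeps the orientation; speed is the mean speed in m/s. With force_limit (N) it stops when the force on the tool has changed by that much, and returns True; else False.
- env.goto_joints(angles): joint-space move.
- env.grip(opening, grasp_force=None): finger opening in m; grasp_force is the grip in N (None keeps the last); returns when the fingers have stopped.
- env.hold(seconds).
- kin.ik(position, orientation): joint angles nearest the present ones, or None.
- read_camera(name): name is "side" or "top" or "wrist"; returns a dict with "image" (400x640x3 uint8, red, green, blue), "K" (3x3 intrinsics, pixels), "T" (4x4, takes a point from camera to world coordinates); the wrist camera has in their place "hand_eye" (4x4, takes a point from camera to tool coordinates, whose origin is the TCP and whose axes are the flange's). Camera axes: x right, y down, z forward; pixel columns grow to the right and rows downward; lengths in m; the calibration is good to about 2 mm. A picture is of the moment at which its call begins: read the wrist's pose just before it. There is no depth.
A pose or a line that the arm cannot do raises env.MotionError and nothing moves.
- env.job_done(): hands the job in, once; it reports no verdict.
Trained networks look in a picture, given as the dict that the camera call returned (one of the last four; its "shot" number tells which), for a name from the list of things; names that differ only in an ending like _2 or _b are one class to them, and where a whole thing is asked for, a point or a joint stands for the part that bears it (a point fixed in the world has none). Each returns a list of dicts, best first, with "score" (0 to 1); they miss things now and then, are a little off and sometimes report something else, mostly with a low value. They report only what shows in the picture. A call takes as long as a camera call.
- spotter.search_frame(label, picture): "centre" ([column, row] in pixels, amid what is visible of it).
- spotter.mark_of(label, picture): "centre" ([column, row] in pixels: a listed point, or the origin of a listed thing).
Readings, each from a call of its own:
- env.get_t(): time.
- env.get_joints(): joint angles.
- env.get_qd(): joint speeds.
- env.get_joint_torque(): joint torques, N m.
- env.get_ee_pos(): TCP position.
- env.get_orientation(): TCP orientation.
- env.get_force(): force on the tool from outside, world axes, zero at the start.
- env.get_ft_torque(): the same for the moment, N m.
- env.get_gripper_width(): finger opening in m.
Only numpy, scipy, OpenCV 4.12 (cv2) and the standard library are available. Lean on these libraries where they do the work, as an engineer would, in place of code of your own. Each camera call takes 0.05 s, during which the arm holds its last target. There are 200 camera calls.

## Working session

There is one attempt and no reset: what is moved stays moved. The work goes in short steps, each a Python script; the robot and the scene stay as the last script left them, time stands still between calls to the robot, and variables do not carry over. Pictures are saved under pics/ and viewed, about 8 in all and at most 12, crops included, and the job is handed in when it is done.

```bash
ls; mkdir -p pics
cat > h.py <<'E'
import numpy as np, cv2
from rig import env, kin, read_camera, spotter
def pic(name):
    if name=="wrist":
        p=np.array(env.get_ee_pos()); R=np.array(env.get_orientation())
        d=read_camera(name); T=np.eye(4); T[:3,:3]=R; T[:3,3]=p
        d["Tw"]=T@np.array(d["hand_eye"])
    else:
        d=read_camera(name); d["Tw"]=np.array(d["T"])
    return d
def save(d,fn): cv2.imwrite("pics/"+fn, d["image"][:,:,::-1])
def ray(d,px):
    v=np.linalg.solve(np.array(d["K"]),[px[0],px[1],1.]); T=d["Tw"]
    return T[:3,3], T[:3,:3]@v
def onz(d,px,z):
    o,v=ray(d,px); return o+v*(z-o[2])/v[2]
def proj(d,P):
    T=np.linalg.inv(d["Tw"]); q=np.array(d["K"])@(T[:3,:3]@np.array(P)+T[:3,3]); return q[:2]/q[2]
def down(yaw):  # tool z down, tool y (jaw dir) at angle yaw from world x
    y=np.array([np.cos(yaw),np.sin(yaw),0]); z=np.array([0,0,-1.]); return np.column_stack([np.cross(y,z),y,z])
E
python3 - <<'E'
from h import *
np.set_printoptions(precision=4,suppress=True)
for n in ("top","side","wrist"):
    d=pic(n); save(d,n+"0.png"); print(n,d["K"].tolist() if n!="side" else "",d["Tw"] )
    if n=="wrist": print(d["hand_eye"])
    for l in "mould cover mat rack pick_home pick vicat jar weight wash_bottle ring_mould beaker trowel cone seam0 seam8".split():
        r=spotter.mark_of(l,d)[:2]
        print(n,l,[(np.round(x["centre"]).tolist(),round(x["score"],2),onz(d,x["centre"],0)[:2].round(3).tolist()) for x in r])
print(env.get_orientation(),env.get_t())
E
```

```text
pics
top [[426.49986761014, 0.0, 321.66122837735765], [0.0, 426.49986761014, 194.12090984452448], [0.0, 0.0, 1.0]] [[ 0.0499 -0.9781  0.2022  0.3432]
 [-0.9987 -0.0481  0.0137  0.0304]
 [-0.0036 -0.2026 -0.9793  1.1829]
 [ 0.      0.      0.      1.    ]]
top mould [([357.0, 189.0], 0.17, [0.606, -0.051])]
top cover [([333.0, 196.0], 0.82, [0.583, 0.014]), ([278.0, 137.0], 0.6, [0.752, 0.182])]
top mat [([466.0, 235.0], 0.84, [0.49, -0.358]), ([327.0, 200.0], 0.75, [0.572, 0.031])]
top rack [([218.0, 226.0], 0.91, [0.484, 0.332])]
top pick_home []
top pick [([217.0, 222.0], 0.66, [0.492, 0.336]), ([216.0, 221.0], 0.29, [0.496, 0.338])]
top vicat [([399.0, 146.0], 0.9, [0.742, -0.17]), ([327.0, 201.0], 0.55, [0.568, 0.03])]
top jar [([188.0, 225.0], 0.78, [0.481, 0.415])]
top weight [([355.0, 191.0], 0.44, [0.601, -0.048])]
top wash_bottle [([280.0, 136.0], 0.79, [0.754, 0.176])]
top ring_mould [([295.0, 259.0], 0.6, [0.401, 0.111])]
top beaker [([373.0, 271.0], 0.72, [0.381, -0.103])]
top trowel [([344.0, 127.0], 0.66, [0.79, -0.007])]
top cone [([236.0, 144.0], 0.69, [0.724, 0.303])
[... 1689 characters left out ...]
0.3598213420131], [0.0, 290.2317612186572, 198.61276622658045], [0.0, 0.0, 1.0]] [[ 0.2399  0.9419  0.2351  0.0898]
 [ 0.9708 -0.2324 -0.0593  0.6472]
 [-0.0012  0.2424 -0.9702  0.3851]
 [ 0.      0.      0.      1.    ]]
[[-0.0004 -0.9702 -0.2424  0.0678]
 [ 1.     -0.0001 -0.0012 -0.0001]
 [ 0.0012 -0.2424  0.9702 -0.1704]
 [ 0.      0.      0.      1.    ]]
wrist mould []
wrist cover []
wrist mat []
wrist rack []
wrist pick_home []
wrist pick []
wrist vicat []
wrist jar []
wrist weight []
wrist wash_bottle []
wrist ring_mould []
wrist beaker []
wrist trowel []
wrist cone []
wrist seam0 []
wrist seam8 []
[[-0.9709  0.2394  0.    ]
 [ 0.2394  0.9709 -0.    ]
 [-0.     -0.     -1.    ]] 2.55
```

View pics/top0.png

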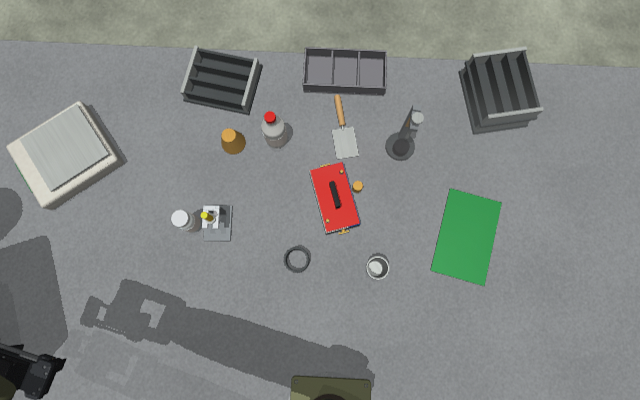

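View pics/side0.png

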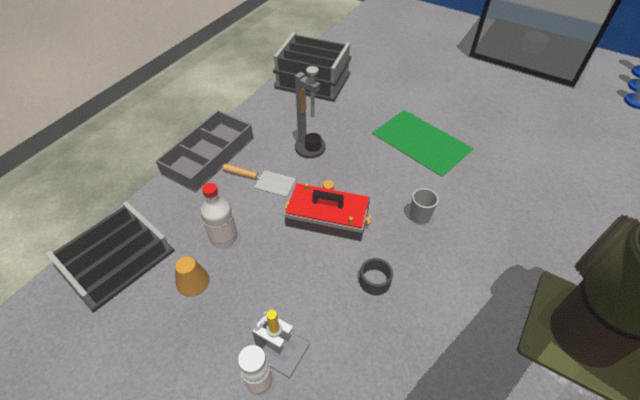

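The top view shows the cover at (335,198), the rack with the pick at (215,222), the jar to its left at (181,219), the mat at (466,237), and the weight at the mould's right (357,186). The side view agrees with this. Next I'll fit the mould and mat outlines and look from above the mould.

```bash
cat >> h.py <<'E'
def rect(d,mask,z):
    mask=cv2.morphologyEx(mask.astype(np.uint8),cv2.MORPH_OPEN,np.ones((3,3)))
    cs,_=cv2.findContours(mask,cv2.RETR_EXTERNAL,cv2.CHAIN_APPROX_NONE)
    c=max(cs,key=cv2.contourArea)[:,0]
    P=np.array([onz(d,p,z)[:2]*1000 for p in c],np.float32)
    (cx,cy),(w,h),a=cv2.minAreaRect(P)
    if w<h: w,h,a=h,w,a+90
    return np.array([cx,cy])/1000,(w,h),(np.radians(a)+np.pi/2)%np.pi-np.pi/2
def red(d):
    i=d["image"].astype(int); return (i[...,0]>130)&(i[...,1]<60)&(i[...,2]<60)
def green(d):
    i=d["image"].astype(int); return (i[...,1]>90)&(i[...,0]<60)&(i[...,2]<100)
E
python3 - <<'E'
from h import *
d=pic("top"); c,s,a=rect(d,red(d),.051); print("cover",c,s,a); m=rect(d,green(d),.004); print("mat",m)
env.movep([*c,0.26],down(a+np.pi/2))
d=pic("wrist"); save(d,"w1.png"); print("cover",rect(d,red(d),.051))
for l in "mould cover weight seam0".split():
    print(l,[(np.round(x["centre"]).tolist(),round(x["score"],2),onz(d,x["centre"],dict(cover=.045).get(l,0))[:2].round(4).tolist()) for x in spotter.mark_of(l,d)[:2]])
print(env.get_t(),env.get_joints())
E
```

```text
cover [0.79281738 0.20419879] (27.189035415649414, 25.39413833618164) 0.0725607367316512
mat (array([ 0.54930994, -0.41450262]), (94.68571472167969, 64.27886199951172), np.float64(-0.22794754770898873))
cover (array([0.61689685, 0.04449062]), (58.683135986328125, 50.3619270324707), np.float64(-1.2503238383348023))
mould []
cover []
weight [([141.0, 19.0], 0.62, [0.6052, -0.0474])]
seam0 []
5.5583 [ 1.87267830e-01  4.74509825e-01  1.14694592e+00  2.19668173e-05
  1.52010483e+00 -1.45675980e+00]
```

View pics/w1.png

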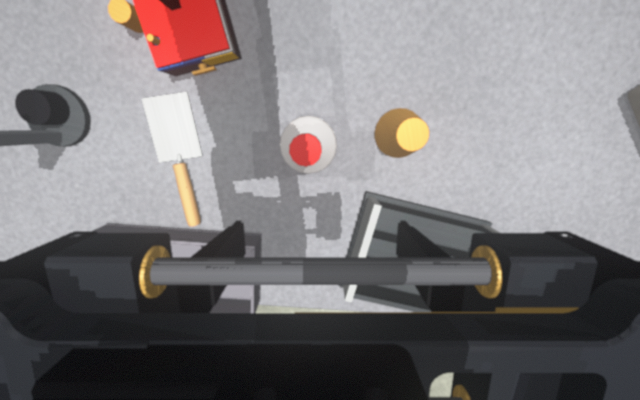

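The red threshold missed the shaded cover and picked up the bottle cap, so I'm now above the wash bottle at (305,150), with the cover at (190,30). I'll switch to HSV masks restricted to the largest area.

```bash
cat >> h.py <<'E'
def hsv(d,lo,hi): return cv2.inRange(cv2.cvtColor(d["image"],cv2.COLOR_RGB2HSV),lo,hi)
def red(d):
    m=hsv(d,(0,190,60),(6,255,255))|hsv(d,(174,190,60),(180,255,255)); return cv2.morphologyEx(m,cv2.MORPH_CLOSE,np.ones((7,7)))>0
def green(d): return hsv(d,(45,120,40),(80,255,255))>0
E
python3 - <<'E'
from h import *
d=pic("top"); c,s,a=rect(d,red(d),.051); print("cover",c,s,a); m=rect(d,green(d),.004); print("mat",m)
if abs(s[0]-176)<8 and abs(s[1]-92)<8:
    env.movep([*(c+0.06*np.array([np.cos(a),np.sin(a)])),0.25],down(a+np.pi/2))
    d=pic("wrist"); save(d,"w2.png"); print("cover",rect(d,red(d),.051))
    for l in "mould cover weight seam0".split():
        print(l,[(np.round(x["centre"]).tolist(),round(x["score"],2),onz(d,x["centre"],dict(cover=.045).get(l,0))[:2].round(4).tolist()) for x in spotter.mark_of(l,d)[:2]])
    print(env.get_t(),env.get_joints())
E
```

```text
cover [0.5598623  0.00726323] (142.75100708007812, 87.74889373779297) 0.3055198376247077
mat (array([ 0.48975647, -0.358082  ]), (236.96737670898438, 147.94618225097656), np.float64(-0.2332664130380948))
```

Run:
```python
from h import *
a=.24
env.movep([.65,.025,.25],down(a+np.pi/2))
d=pic("wrist"); save(d,"w2.png"); print("cover",rect(d,red(d),.051))
for l in "mould cover weight seam0".split():
    print(l,[(np.round(x["centre"]).tolist(),round(x["score"],2),onz(d,x["centre"],dict(cover=.045).get(l,0))[:2].round(4).tolist()) for x in spotter.mark_of(l,d)[:2]])
print(env.get_t(),env.get_joints())
```

```text
cover (array([0.59064948, 0.00795812]), (6.041781902313232, 3.730006217956543), np.float64(0.23925293285248417))
mould []
cover [([326.0, 116.0], 0.65, [0.5717, 0.0127])]
weight [([276.0, 132.0], 0.88, [0.6077, -0.0494])]
seam0 []
6.775 [-4.27040538e-02  1.07509884e-01  1.60894713e+00  7.89996732e-05
  1.42514235e+00 -1.85465741e+00]
```

View pics/w2.png

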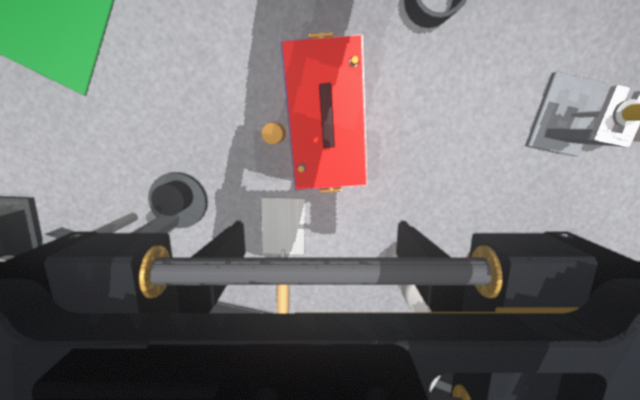

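The cover shows clearly: corners near (283,42), (362,35), (367,185), (297,188), handle at (327,115), pins at (355,62) and (300,168). The pins and the weight put the mould's +x toward the robot, so the start is at the far end.

```bash
cat >> h.py <<'E'
def red(d):
    m=hsv(d,(0,150,40),(8,255,255))|hsv(d,(172,150,40),(180,255,255)); return cv2.morphologyEx(m,cv2.MORPH_CLOSE,np.ones((9,9)))>0
E
python3 - <<'E'
from h import *
d=pic("wrist"); print(cv2.cvtColor(d["image"],cv2.COLOR_RGB2HSV)[100,345]); print("cover",rect(d,red(d),.051))
for p in [(283,42),(362,35),(367,185),(297,188)]: print(onz(d,p,.051))
for p in [(355,62),(300,168)]: print("pin",onz(d,p,.061))
for p in [(325,83),(328,148)]: print("handle",onz(d,p,.086))
E
```

```text
[  1 161 251]
cover (array([0.57244012, 0.01249319]), (175.66567993164062, 89.79947662353516), np.float64(0.3138618568442446))
[ 0.50343776 -0.05521512  0.051     ]
[0.47464111 0.03148135 0.051     ]
[0.64226098 0.08558359 0.051     ]
[ 0.66778001 -0.0016634   0.051     ]
pin [0.50635221 0.03070366 0.061     ]
pin [ 0.63986211 -0.00331414  0.061     ]
handle [0.53970158 0.00333758 0.086     ]
handle [0.60615239 0.02344105 0.086     ]
```

```bash
cat > pickcover.py <<'E'
from h import *
np.set_printoptions(precision=4,suppress=True)
a=.305; c=np.array([.573,.013])
env.grip(.05,25)
env.movep([*c,.17],down(a+np.pi/2))
print("hit",env.movel([*c,.061],speed=.12,force_limit=15), env.get_force())
env.grip(0,25); print("w",env.get_gripper_width(),env.get_force())
env.movel([*c,.095],speed=.05); print(env.get_force())
env.movel([*c,.17],speed=.15); env.hold(.2); print(env.get_force(),env.get_gripper_width())
d=pic("top"); save(d,"t3.png"); m=rect(d,green(d),.004); print(m,env.get_t())
E
python3 pickcover.py
```

```text
hit False [ 0.0743  0.2443 -0.3447]
w 0.013786793072794836 [0.0085 1.1053 1.244 ]
[-0.2306  0.4739 -2.0141]
[-0.7    -1.0675 -1.399 ] 0.01385411507162362
(array([ 0.4898, -0.3581]), (237.01284790039062, 148.02447509765625), np.float64(-0.2339670907208946)) 11.725
```

```bash
cat > place.py <<'E'
from h import *
np.set_printoptions(precision=4,suppress=True)
m=np.array([.490,-.358]); am=-.234
F=down(am+np.pi/2)
env.movel([*m,.15],frame=F,speed=.2)
env.movel([*m,.035],speed=.12)
env.hold(.2)
print("hit",env.movel([*m,.0185],speed=.02,force_limit=2.5), env.get_ee_pos(),env.get_force())
env.grip(.045,25); print(env.get_force())
env.movel([*m,.2],speed=.2)
# step back to view
d=pic("wrist"); save(d,"w4.png"); print(rect(d,red(d),.010),rect(d,green(d),.004),env.get_t())
E
python3 place.py
```

```text
hit True [ 0.4898 -0.3578  0.0201] [-0.7617 -0.453   4.2744]
[ 0.202   0.5346 -0.2469]
(array([ 0.4887, -0.3587]), (174.25039672851562, 92.62696838378906), np.float64(-0.23516777689835688)) (array([ 0.4554, -0.3789]), (180.5223846435547, 89.97183990478516), np.float64(-0.2342130336475634)) 17.6167
```

View pics/w4.png

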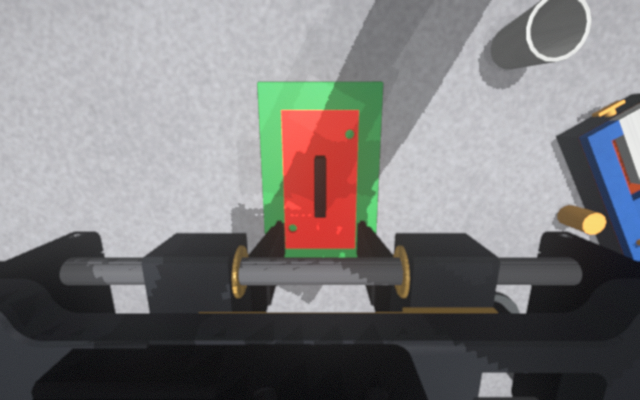

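The cover lies flat and centred on the mat: red corners span (282,110) to (357,250), with an even green margin. Next I'll look at the open channel and then the rack.

```bash
cat >> h.py <<'E'
from scipy.optimize import least_squares
S=np.array([[-66,-20],[-44,-20],[-22,-20],[0,-20],[0,0],[0,20],[22,20],[44,20],[66,20]])/1000.
def seamfit(d):
    L=[];W=[]
    for i in range(9):
        r=spotter.mark_of(f"seam{i}",d)
        for x in r[:3]:
            if x["score"]>.3: L.append((i,x["score"],onz(d,x["centre"],.036)[:2]))
    return L
E
cat > look.py <<'E'
from h import *
np.set_printoptions(precision=4,suppress=True)
a=.305
env.movep([.645,.033,.20],down(a+np.pi/2))
d=pic("wrist"); save(d,"w5.png")
for i,s,p in seamfit(d): print(i,round(s,2),p,proj(d,[*p,.036]).round())
print(spotter.mark_of("mould",d)[:1])
env.movep([.56,.34,.27],down(np.radians(-90)+np.pi))
d=pic("wrist"); save(d,"w6.png")
for l,z in (("rack",0),("pick_home",.015),("pick",.015),("jar",0)):
    print(l,[(np.round(x["centre"]).tolist(),round(x["score"],2),onz(d,x["centre"],z)[:2].round(4).tolist()) for x in spotter.mark_of(l,d)[:2]])
print(env.get_t(),env.get_joints())
i=[cv2.imread("pics/"+f)[:260] for f in("w5.png","w6.png")]; cv2.imwrite("pics/w56.png",np.vstack(i))
E
python3 look.py
```

```text
0 0.96 [0.6311 0.0473] [337. 179.]
0 0.96 [ 0.5382 -0.0192] [305.  79.]
0 0.92 [0.6042 0.042 ] [340. 155.]
1 0.96 [0.6311 0.0473] [337. 179.]
1 0.96 [ 0.5382 -0.0192] [305.  79.]
1 0.92 [0.6042 0.042 ] [340. 155.]
2 0.96 [0.6311 0.0473] [337. 179.]
2 0.96 [ 0.5382 -0.0192] [305.  79.]
2 0.92 [0.6042 0.042 ] [340. 155.]
3 0.96 [0.6311 0.0473] [337. 179.]
3 0.96 [ 0.5382 -0.0192] [305.  79.]
3 0.92 [0.6042 0.042 ] [340. 155.]
4 0.96 [0.6311 0.0473] [337. 179.]
4 0.96 [ 0.5382 -0.0192] [305.  79.]
4 0.92 [0.6042 0.042 ] [340. 155.]
5 0.96 [0.6311 0.0473] [337. 179.]
5 0.96 [ 0.5382 -0.0192] [305.  79.]
5 0.92 [0.6042 0.042 ] [340. 155.]
6 0.96 [0.6311 0.0473] [337. 179.]
6 0.96 [ 0.5382 -0.0192] [305.  79.]
6 0.92 [0.6042 0.042 ] [340. 155.]
7 0.96 [0.6311 0.0473] [337. 179.]
7 0.96 [ 0.5382 -0.0192] [305.  79.]
7 0.92 [0.6042 0.042 ] [340. 155.]
8 0.96 [0.6311 0.0473] [337. 179.]
8 0.96 [ 0.5382 -0.0192] [305.  79.]
8 0.92 [0.6042 0.042 ] [340. 155.]
[{'centre': [323.1, 120.2], 'score': 0.68}]
rack [([315.0, 122.0], 0.77, [0.487, 0.3313]), ([90.0, 184.0], 0.61, [0.5795, -0.0179])]
pick_home [([102.0, 184.0], 0.65, [0.5753, 0.0124]), ([318.0, 127.0], 0.61, [0.4938, 0.3351])]
pick [([317.0, 126.0], 0.95, [0.4926, 0.3339])]
jar [([362.0, 120.0], 0.6, [0.4836, 0.3999])]
21.2 [ 0.4622  0.1075  1.5762 -0.0001  1.4585 -1.1072]
```

View pics/w56.png

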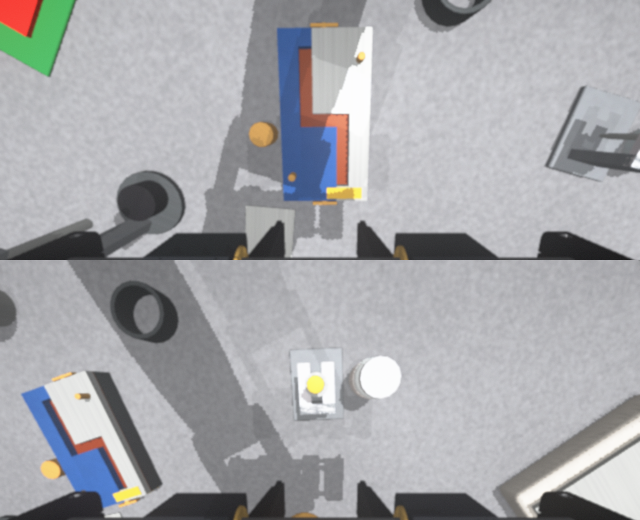

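Upper crop: the channel is open, yellow paint at (345,190) at the far end confirms the start, and the rust runs (340,170)→(340,118)→(307,118)→(305,50). Lower crop: rack at (316,385) with post toward +x and slot open toward −x, pick head at (315,384), jar at (377,377) on its +y side. Next I'll fit the channel and pick head.

```bash
cat >> h.py <<'E'
from scipy.optimize import minimize
H=.007
CH=np.array([[-73,-27],[7,-27],[7,13],[73,13],[73,27],[-7,27],[-7,-13],[-73,-13]])/1000.
def toW(p,q):  # mould xy -> world xy
    c,s=np.cos(p[2]),np.sin(p[2]); return np.array(q)@np.array([[c,s],[-s,c]])+p[:2]
def chfit(d,p0,extra=None):
    m=hsv(d,(3,90,30),(14,235,235)); U=4
    m=cv2.resize(m,None,fx=U,fy=U,interpolation=cv2.INTER_LINEAR).astype(float)/255
    def poly(p,z):
        I=np.zeros(m.shape,np.uint8)
        P=np.array([(proj(d,[*w,z])+.5)*U*16 for w in toW(p,CH)]); cv2.fillPoly(I,[P.round().astype(np.int32)],255,shift=4); return I
    def model(p): return (poly(p,.033)&poly(p,.045)).astype(float)/255
    roi=cv2.dilate(poly(p0,.045),np.ones((40,40)))>0
    f=lambda v:np.sum(np.abs(cv2.GaussianBlur(model(p0+v*[.002,.002,.02]),(0,0),4)-mb)[roi])
    mb=cv2.GaussianBlur(m*roi,(0,0),4)
    r=minimize(f,np.zeros(3),method="Nelder-Mead",options=dict(initial_simplex=np.array([[0,0,0],[1.5,0,0],[0,1.5,0],[0,0,1.5]])))
    p=p0+r.x*[.002,.002,.02]; M=model(p)>.5
    return p,(M&(m>.5)).sum()/((M|(m>.5))&roi).sum()
E
python3 - <<'E'
from h import *
np.set_printoptions(precision=4,suppress=True)
he=np.array([[-.0004,-.9702,-.2424,.0678],[1,-.0001,-.0012,-.0001],[.0012,-.2424,.9702,-.1704],[0,0,0,1]])
K=[[290.2318,0,320.36],[0,290.2318,198.613],[0,0,1]]
def load(f,pos,yaw):
    T=np.eye(4);T[:3,:3]=down(yaw);T[:3,3]=pos
    return dict(image=cv2.imread("pics/"+f)[:,:,::-1].copy(),K=K,Tw=T@he)
d=load("w5.png",[.645,.033,.2],.305+np.pi/2)
p,iou=chfit(d,np.array([.573,.013,np.pi+.305])); print(p,p[2]-np.pi,iou); print(toW(p,S))
d=load("w6.png",[.56,.34,.27],np.pi/2)
i=hsv(d,(20,120,80),(35,255,255)); i[:, :250]=0; i[:, 400:]=0; i[240:]=0
ys,xs=np.nonzero(i); print("yel",xs.mean(),ys.mean(),xs.min(),xs.max(),ys.min(),ys.max(),onz(d,(xs.mean(),ys.mean()),.147))
for c in [(303,348-260+20),(329,108),(303,144),(329,144)]: print(onz(d,c,.085))
E
```

```text
[0.5726 0.0143 3.4559] 0.31426381203639275 0.832913468861679
[[ 0.6292  0.0538]
 [ 0.6083  0.047 ]
 [ 0.5873  0.0402]
 [ 0.5664  0.0334]
 [ 0.5726  0.0143]
 [ 0.5788 -0.0047]
 [ 0.5579 -0.0115]
 [ 0.5369 -0.0183]
 [ 0.516  -0.0251]]
yel 314.86567164179104 124.4776119402985 308 322 117 132 [0.4907 0.3342 0.147 ]
[0.4716 0.3192 0.085 ]
[0.4716 0.3496 0.085 ]
[0.5131 0.3186 0.085 ]
[0.5131 0.3499 0.085 ]
```

```bash
cat > take.py <<'E'
from h import *
np.set_printoptions(precision=4,suppress=True)
F=down(0); c=[.491,.3342]
env.grip(.06,30)
env.movep([*c,.2],F)
print("hit",env.movel([*c,.1],speed=.12,force_limit=8),env.get_force())
env.grip(0,30); print("w",env.get_gripper_width(),env.get_force(),env.get_ee_pos())
env.movel([*c,.108],speed=.04); print(env.get_force())
env.movel([*c,.205],speed=.15)
p=[.5726,.0143,3.4559]; s=toW(p,S)
env.movep([*s[0],.205],F)
env.movel([*s[0],.150],speed=.1); env.hold(.2)
print(env.get_force(),env.get_gripper_width(),env.get_ee_pos(),env.get_t())
d=pic("wrist"); save(d,"w7.png"); print(proj(d,[*s[0],.065]),proj(d,[*s[0],.036]),[proj(d,[*q,.036]).round() for q in s])
print(chfit(d,np.array(p)))
cv2.imwrite("pics/w7c.png",cv2.resize(d["image"][:,:,::-1][20:270,160:480],None,fx=2,fy=2,interpolation=cv2.INTER_CUBIC))
E
python3 take.py
```

```text
hit False [-0.048   0.2431  0.0116]
w 0.017840625659797864 [-0.8625  0.0357 -0.7749] [0.4909 0.3342 0.1   ]
[-0.524  -0.2662 -0.9353]
[ 0.7371  0.8447 -0.1243] 0.017708195364139635 [0.6298 0.0537 0.1512] 28.15
[319.5746 202.0515] [319.6254 194.7224] [array([320., 195.]), array([299., 201.]), array([279., 208.]), array([259., 214.]), array([265., 231.]), array([272., 248.]), array([253., 254.]), array([234., 260.]), array([215., 266.])]
(array([0.5723, 0.013 , 3.4549]), np.float64(0.48599044309296263))
```

View pics/w7c.png

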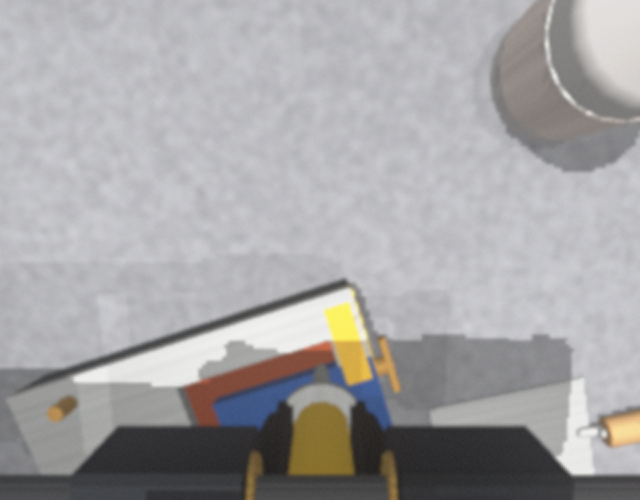

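The pick hangs straight in the jaws with its tip at crop (320,367), about full-frame (320,203), against a predicted (320,202). The channel and yellow start lie just beneath it. I'll trace it now.

```bash
cat > trace.py <<'E'
from h import *
np.set_printoptions(precision=4,suppress=True)
p=[.5725,.0141,3.456]; Z=.120
q=toW(p,np.array([[-67,-20],[0,-20],[0,20],[67,20]])/1000.)
env.movel([*q[0],.135],speed=.05)
print("hit",env.movel([*q[0],Z],speed=.02,force_limit=3),env.get_ee_pos(),env.get_force())
for k in (1,2,3):
    h=env.movel([*q[k],Z],speed=.022,force_limit=5)
    print(k,h,env.get_ee_pos()-np.array([*q[k],Z]),env.get_force(),env.get_ft_torque(),env.get_t())
    if h: break
E
python3 trace.py
```

```text
hit False [0.6301 0.0538 0.1201] [-0.9557  0.3683 -0.8595]
1 False [ 0. -0. -0.] [ 0.623  -0.4855  0.1319] [-0.1021  0.002  -0.0027] 32.7417
2 False [-0.      0.0001 -0.    ] [-0.0718  1.2212 -1.7198] [-0.0822  0.0644 -0.0108] 34.7083
3 False [ 0.  0. -0.] [ 0.7886 -0.5771 -0.9249] [-0.1092  0.0989 -0.0047] 37.9
```

Run:
```python
from h import *
np.set_printoptions(precision=4,suppress=True)
d=pic("wrist"); P=np.array(env.get_ee_pos()); f0=np.array(env.get_force())
print("floor",env.movel([P[0],P[1],.1165],speed=.008,force_limit=2.5),env.get_ee_pos(),np.array(env.get_force())-f0)
env.movel([P[0],P[1],.120],speed=.02); print(env.get_t(),proj(d,[P[0],P[1],.035]))
cv2.imwrite("pics/w8c.png",cv2.resize(d["image"][:,:,::-1][120:270,200:440],None,fx=3,fy=3,interpolation=cv2.INTER_CUBIC))
```

```text
floor True [ 0.5151 -0.0257  0.1177] [-0.6162  0.6306  3.7418]
38.6417 [320.4894 202.4324]
```

View pics/w8c.png

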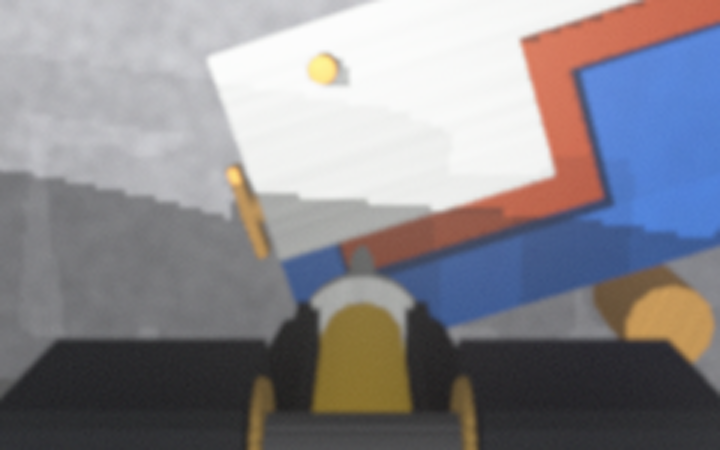

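The tip sits inside the channel at its far end, crop (360,255), and the floor probe touched at TCP z = 0.1177. That means the tip ran about 2 mm above the floor. I'll hang the pick back now.

```bash
cat > back.py <<'E'
from h import *
np.set_printoptions(precision=4,suppress=True)
F=down(0); c=[.4909,.3342]; P=np.array(env.get_ee_pos())
env.movel([P[0],P[1],.205],speed=.12)
env.movep([*c,.205],F); env.hold(.2)
print("early",env.movel([*c,.112],speed=.08,force_limit=6),env.get_ee_pos())
print("seat",env.movel([*c,.0985],speed=.015,force_limit=2.5),env.get_ee_pos(),env.get_force())
env.grip(.06); env.hold(.3)
env.movel([*c,.2],speed=.12)
env.movep([.56,.34,.27],down(np.pi/2))
d=pic("wrist"); save(d,"w9.png"); t=pic("side")
i=hsv(d,(20,120,80),(35,255,255)); i[:, :250]=0; i[:, 400:]=0; i[240:]=0
ys,xs=np.nonzero(i); print("yel",onz(d,(xs.mean(),ys.mean()),.147),xs.min(),xs.max(),ys.min(),ys.max(),env.get_t())
A=cv2.resize(d["image"][40:240,200:440],(384,320)); B=cv2.resize(t["image"][280:400,210:354],(384,320))
cv2.imwrite("pics/w9c.png",np.hstack([A,B])[:,:,::-1])
E
python3 back.py
```

```text
early False [0.4914 0.3345 0.1129]
seat True [0.4907 0.3341 0.1   ] [-1.0876  0.2669  3.537 ]
yel [0.4909 0.3332 0.147 ] 307 322 118 133 46.8
```

View pics/w9c.png

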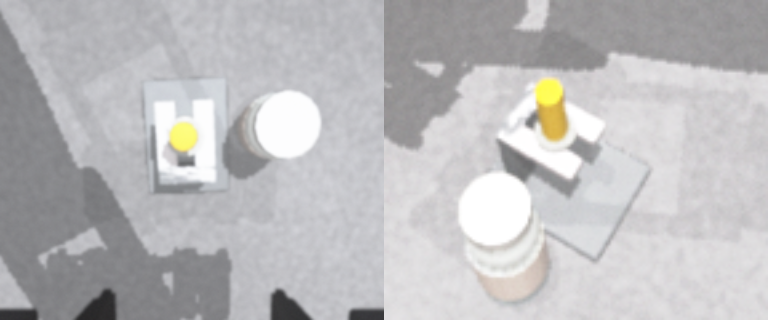

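The pick hangs upright by its collar in the fork: head at crop (184,136) from above, and upright on the fork in the side crop. The jar stands where it was. Handing in.

```bash
python3 -c "
from h import *
env.job_done(); print(env.get_t())"
```

```text
the job is handed in; nothing more can be done
the job is handed in; nothing more can be done
```

I finished the job in the order asked and handed it in at about 47 s of the 72 s allowed.

- **Cover:** I lifted it straight off the pins and set it down with about 4 N of contact. The last picture shows it within about 1 mm of the mat's centre and 0.1° of its direction.
- **Channel:** I drew the pick from the yellow-marked end round both corners to the far end at a mean speed of 2.2 cm/s. I did not measure the peak speed. The tip ran about 2 mm above the floor. A gentle probe at the far end, about 3.7 N, touched the floor at the expected height. No side contact triggered the force limit.
- **Pick:** I hung it back in the fork and let go. The collar seated at the same height as when I took it, and the head is within 1 mm of its first position, upright.
- **Other things:** The jar stands undisturbed in the last picture. I did not measure the other loose objects again; nothing came near them.

Two things went wrong or disagreed:
- **Colour mask:** My first one locked on to the wash bottle's cap, so the first look was from above the bottle. It touched nothing.
- **Channel fit:** A second fit, with the channel partly hidden behind the gripper, differed by about 1.3 mm. The tip showed a similar offset in that picture, so I put it down to camera calibration and kept the first fit.

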